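# Switch on under the push-latch dust cover

### The arm

A 6-joint arm with a two-finger parallel gripper is mounted at the origin on a cart in front of the work surface, level with it; the furniture and walls round the work are solid. World frame = base frame: x ahead of the robot, y to its left, z up, the work surface at z = 0. Lengths are in m, angles in rad, forces in N, time in s.
With the tool pointing down it reaches from about 0.25 to 0.85 m from the base axis. Payload 12.5 kg.
Tool frame: the origin (TCP) lies on the centre line of the jaws, within the pads' length; the fingertips stand 11 mm ahead of it and the grasp point (between the pads) lies 8 mm behind it; z points along the fingers, y is the line along which they close (so a half turn about z gives the same grasp; the last joint's range is limited). The gripper opens to 93 mm and grips with 3 to 60 N. Pads are 15 mm wide; open, the fingers measure 128 mm over their backs; the gripper's body (75 mm by 188 mm) begins 65 mm behind the grasp point.
Start: joints at [-1.392, 0.351, 1.652, -0, 1.139, -0.085], TCP at [0.143, -0.531, 0.23] pointing down, gripper open.
Joint ranges: [-2.75, 2.75], [-0.79, 2.1], [0.01, 2.65], [-1.57, 4.71], [0.07, 3.14], [-2.87, 2.87]. Speed limits (rad/s): [2.22, 2.22, 2.79, 3.14, 3.14, 3.14].

### API

Orientations are given as a rotation vector (axis times angle).
In Python, from plant import manip gives the robot as it stands.
- The arm moves only by the tool move_arm, never from a script. Its argument "series" is a list of rows, each an object of numbers: "dx", "dy", "dz": the shift along the tool's x, y, z in cm; "rx", "ry", "rz": the turn, a rotation vector about the tool's x, y, z in degrees. A call has 1 to 20 rows; each row is the pose to reach, as a shift and turn from the pose commanded when the call began, along the tool's axes at that moment; what a row does not reach only later rows make up. A row lasts 1/8 s, in which the tool goes at most 62.5 mm and 10.7 degrees, less where a joint would pass 70% of its speed; a pose out of reach is approached as far as the arm can. A call with a gripper value outside its range is refused whole. "gripper" is the gripper's target within -1 to 1 (fully open at 1, half-way at 0, shut at -1), set as the call begins (left out, the last holds). The fingers move at their own pace and stop on an object; "newtons" is the grip in N (left out, the last holds). Time passes only in rows, so rows that repeat a pose let the fingers close. It gives the time, the measured TCP pose, the force, the opening and the grip force at its end, in the units of the state.
- manip.sense(): the state, without advancing time (a new reading comes with each control period).
- manip.camera(name): name is "side" or "top" or "wrist"; returns the picture (420x560x3 uint8, red, green, blue); there is no depth.
- manip.camera_params(name): a dict with "fov_y" (degrees; the focal length in pixels is half the picture's height over the tangent of half this angle, whatever the lens; pixels are square), "cx", "cy" (the principal point, pixels), "world_to_cam" (4x4, takes a point from world to camera coordinates). Camera axes: x right, y down, z forward; pixel columns grow to the right and rows downward; lengths in m; the calibration is good to about 2 mm. The wrist camera is an equidistant fisheye: a pixel r from the principal point sees the ray r / f radians off the axis. A picture is of the moment at which its call begins: read the wrist's pose just before it. camera_params takes no time and is no camera call; for the wrist camera it gives the pose at the moment of the call.
- manip.sign_off(): hands the job in; it is judged then, once.
Trained networks look in the newest picture that a camera, given by its name, has taken for a name from the list of things; names that differ only in an ending like _2 or _b are one class to them, and where a whole thing is asked for, a point or a joint stands for the part that bears it (a point fixed in the world has none). Each returns a list of dicts, best first, with "conf" (0 to 1); they miss things now and then, are a little off and sometimes report something else, mostly with a low value. They report only what shows in the picture. A call takes as long as a camera call.
- manip.look_for(camera, label): "uv" ([column, row] in pixels, amid what is visible of it).
The state is a dict: "time": time; "joints": joint angles; "dq": joint speeds; "joint_efforts": joint torques, N m; "tool_pos": TCP position; "orientation": TCP orientation; "force": force on the tool from outside, world axes, zero at the start; "ft_torque": the same for the moment, N m; "finger_gap": finger opening in m; "grasp_force": force on a finger pad.
Only numpy, scipy, OpenCV 4.12 (cv2) and the standard library are available. Lean on these libraries where they do the work, as an engineer would, in place of code of your own. Each camera call takes 0.05 s, during which the arm holds its last target. There are 200 camera calls.

### The job

Press down on the front of the switch box's dust cover once so that it pops open, flip the wide rocker switch inside by pressing its raised front end fully down, then swing the cover back over and press it down until it latches shut and stays shut by itself. Leave the narrow rocker switch as it is, and leave the things standing around the box where they are.

Things in the scene. Friction and masses are not known exactly. Their poses are not given: they have to be found in the camera images.
- switch_box: Grey switch box fixed to the bench, 120 mm along its x, 140 along its y (192 over its feet). Origin: centre of its underside. x points from the front (latch side, nearest the robot) to the hinged rear, y to its left, z up. Walls 5 mm thick, 51 high (rear 57); top of the shut cover at 66 mm. A latch pocket (x -56 to -29, y -19 to 19, 50 high) is inside the front wall, the rockers behind it.
- cover (a joint): Angle of the grey cover (cap 123 x 147 mm, 15 mm skirt), hinged at its rear edge. 0 = latched shut; 1.8 = popped open, leaning 13 degrees back past upright; -0.072 = pressed in to its stop. Push-push latch: pressed from shut to the stop and let go, a damped spring swings it open in 2 s if the finger is clear; pushed over from open to the stop and let go, it latches. Unlatched, it never stays shut.
- cover_press (a point): Point on the cover's outer (top) face, midway across, 95 mm from the hinge line and 25 mm back from the front edge, on a low raised finger pad 30 x 100 mm. Moves with the cover. Pressed here, the cover goes in about 7 mm to its stop at 2 to 4 N (stop short of 5 mm and the latch does not change).
- cover_hinge (a point): Middle of the cover's hinge line, along the box's y axis, at box x = +57, z = +62 mm. The cover's outer face lies 4 mm off this line (above it when shut), its front edge 120 mm from it. Turns with the cover.
- wide_rocker (a joint): Wide rocker switch (grey, 50 mm long along the box's x, 34 mm wide): 0 = off, its front end (towards the latch side) raised; 0.4 = on, front end fully down. It stays where it is left; about 2 to 3 N on the front end moves it.
- wide_rocker_press (a point): Place to press on the wide rocker: on top of its front half, 17 mm in front of its pivot. It goes down about 7 mm from off to on. The wide rocker is 32 mm left or right of the box's middle line, the narrow one opposite.
- narrow_rocker (a joint): Narrow rocker switch beside it (same length, 12 mm wide), to be left alone: 0 = off, as found; 0.4 = on. Its middle is 64 mm from that of the wide one.
- brass_weight: Loose brass gluing weight with a knob, 40 x 40 x 56 mm, standing to the right of the box; origin at the centre of its underside. Leave it.
- maple_block: Loose pale maple block 50 x 70 x 45 mm, to the left of the box; origin at the centre of its underside. Leave it.
- pliers: Loose pliers lying on the bench to the right, 58 x 160 x 11 mm; origin at the centre underneath. Leave them.
- ca_bottle: Loose small white glue bottle with a blue tip, 32 x 40 x 109 mm, standing on the left; origin at the centre of its underside. Leave it.
- try_square: Loose try square lying on the right, 100 x 128 x 16 mm; origin underneath. Leave it.

How it is judged:
On the way, in this order (a step that is already met when the one before it is completed fails the run):
1. the cover is pressed in (value of joint cover below -0.03 rad).
2. the cover has popped open, the wide rocker being still off (value of joint cover above 1.2 rad and value of joint wide_rocker below 0.2 rad), for 0.2 s.
3. the wide rocker is pressed over to on while the cover is open (value of joint wide_rocker above 0.3 rad and value of joint cover above 0.8 rad), for 0.2 s.
4. the cover is pressed in again (value of joint cover below -0.03 rad).
At the end, for the whole second after the job is handed in: The cover is shut and held by its latch alone (within 0.03 rad of its latched angle, at rest), the wide rocker is on (over 0.3 of its 0.4 rad) and the narrow rocker is still off (under 0.1 rad) (value of joint cover between -0.03 and 0.03 rad and velocity of joint cover between -0.05 and 0.05 rad/s and value of joint wide_rocker above 0.3 rad and value of joint narrow_rocker below 0.1 rad); the robot touches nothing.
It fails at once if the narrow rocker is pressed over (value of joint narrow_rocker above 0.2 rad).
It fails at once if a thing beside the box is picked up or pushed over 25 mm away (distance of any of brass_weight, maple_block, pliers, ca_bottle, try_square from where it was at the start of the episode above 0.025 m).
It also fails if it takes over 64 s, if anything falls off the work surface, if the arm or the gripper's body presses on something with over 40 N, if the wrist force passes 120 N, or if a joint passes its speed limit or range.

## Working session

There is one attempt and no reset: what is moved stays moved. The work goes in short steps, Python scripts to look and compute and a tool call to move; the robot and the scene stay as the last step left them, time stands still between calls to the robot, and variables do not carry over. Pictures are saved under pics/ and viewed, at most 10 in all, crops included, and the job is handed in when it is done.

Besides the shell and the picture viewer there is one more tool, called after "Emit:" by a JSON object that holds its "fn" and its "kwargs". move_arm: Moves the arm, as the interface text tells. Its arguments: {"type":"object","properties":{"series":{"type":"array"},"gripper":{"type":"number"},"newtons":{"type":"number"}},"required":["series"]}

```bash
mkdir -p pics; cat > h.py <<'E'
import numpy as np,cv2
from plant import manip
from scipy.spatial.transform import Rotation as R
def ray(cam,uv,p=None):
    p=p or manip.camera_params(cam); T=np.array(p["world_to_cam"]); f=210/np.tan(np.radians(p["fov_y"]/2))
    d=np.array([(uv[0]-p["cx"])/f,(uv[1]-p["cy"])/f,1.])
    if cam=="wrist":
        r=np.hypot(d[0],d[1]); d=np.array([*(d[:2]/max(r,1e-9)*np.sin(r)),np.cos(r)])
    return -T[:3,:3].T@T[:3,3], T[:3,:3].T@d
def atz(cam,uv,z):
    o,d=ray(cam,uv); return o+d*(z-o[2])/d[2]
def proj(cam,P):
    p=manip.camera_params(cam);T=np.array(p["world_to_cam"]);f=210/np.tan(np.radians(p["fov_y"]/2))
    q=T[:3,:3]@np.array(P)+T[:3,3]
    if cam=="wrist":
        r=np.hypot(q[0],q[1]);k=np.arctan2(r,q[2])/max(r,1e-9)
        return [p["cx"]+f*q[0]*k,p["cy"]+f*q[1]*k]
    return [p["cx"]+f*q[0]/q[2],p["cy"]+f*q[1]/q[2]]
def snap(cam,name=None):
    im=manip.camera(cam)
    if name: cv2.imwrite(f"pics/{name}.png",im[:,:,::-1])
    return im
E
python3 - <<'E'
from h import *
a=snap("top","top0");b=snap("side","side0")
cv2.imwrite("pics/both.png",cv2.resize(np.hstack([a,b])[:,:,::-1],(800,300)))
for c in("top","side"):
    p=manip.camera_params(c);print(c,ray(c,(280,210)))
    for l in("switch_box","cover","cover_press","cover_hinge","brass_weight","maple_block","ca_bottle"):
        r=manip.look_for(c,l)[:2]
        for x in r: print(l,x,atz(c,x["uv"],.066 if l[0]=="c" else 0.04))
s=manip.sense();print(s)
E
```

```text
top (array([ 0.39648775, -0.05177935,  1.08230575]), array([ 0.16473834,  0.01417883, -0.98628674]))
switch_box {'uv': [273.3, 232.1], 'conf': 0.63} [ 0.51042748 -0.02075504  0.04      ]
cover {'uv': [271.8, 231.2], 'conf': 0.84} [ 0.50982069 -0.0175564   0.066     ]
cover_press {'uv': [272.5, 230.9], 'conf': 0.64} [ 0.51065512 -0.01934801  0.066     ]
cover_hinge {'uv': [272.6, 232.1], 'conf': 0.7} [ 0.50753345 -0.01971193  0.066     ]
brass_weight {'uv': [320.5, 213.0], 'conf': 0.62} [ 0.56551735 -0.14574892  0.04      ]
maple_block {'uv': [219.5, 234.3], 'conf': 0.92} [0.50046979 0.12214603 0.04      ]
maple_block {'uv': [405.6, 255.7], 'conf': 0.17} [ 0.45794041 -0.3713925   0.04      ]
ca_bottle {'uv': [180.0, 161.7], 'conf': 0.46} [0.68973011 0.23454477 0.066     ]
side (array([ 0.50384054, -0.83298893,  0.55985298]), array([ 0.08531342,  0.85356475, -0.51414961]))
switch_box {'uv': [253.7, 227.0], 'conf': 0.93} [ 0.51958263 -0.04493726  0.04      ]
switch_box {'uv': [322.9, 320.7], 'conf': 0.43} [ 0.63098598 -0.35382501  0.04      ]
cover {'uv': [249.7, 220.6], 'conf': 0.81} [
[... 466 characters left out ...]
'time': 0.8, 'joints': array([-1.39165287e+00,  3.50665206e-01,  1.65181513e+00,  1.37694829e-05,
        1.13908833e+00, -8.45958639e-02]), 'dq': array([ 1.04962727e-04, -3.81102043e-05, -1.09776792e-03, -1.62939759e-04,
        7.80983180e-05,  7.10392882e-04]), 'joint_efforts': array([-2.17711226e-03, -4.97221577e+01, -2.85481489e+01,  6.98362500e-02,
        2.20458355e-02, -2.09148828e-05]), 'tool_pos': array([ 0.14340787, -0.53095703,  0.22964587]), 'orientation': array([3.11429471e+00, 4.13069063e-01, 2.14029498e-05]), 'force': array([0.32392188, 0.59359072, 0.56594308]), 'ft_torque': array([-0.04477086,  0.02168349,  0.00434369]), 'grasp_force': 0.0, 'finger_gap': 0.0928071813988238}
```

View pics/top0.png

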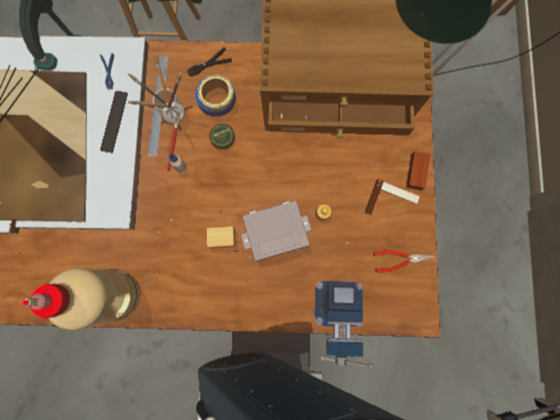

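View pics/side0.png

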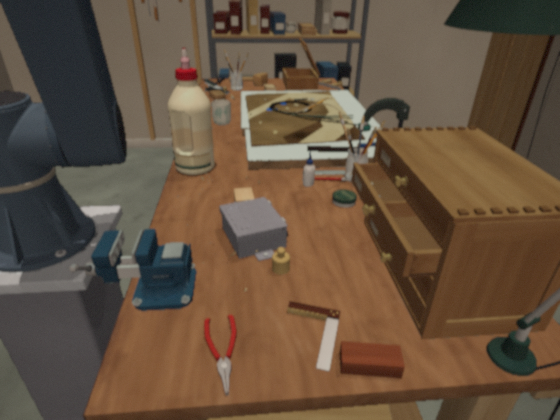

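The top picture shows the box at about (277,231) px with its feet at (246,241) and (308,222), a yaw of about 16°. The maple block is at (220,236), the brass weight at (323,212) and the vise at (340,305). The side view agrees. The tool's yaw already roughly matches the box, so I'll move above it for a close look.

Emit:
{"fn": "move_arm", "kwargs": {"series": [{"dx": 2, "dy": -2, "dz": -7}, {"dx": 7, "dy": -6.5, "dz": -7}, {"dx": 12, "dy": -11, "dz": -7}, {"dx": 17, "dy": -16, "dz": -7}, {"dx": 22, "dy": -20.5, "dz": -7}, {"dx": 27, "dy": -25, "dz": -7}, {"dx": 32, "dy": -30, "dz": -7}, {"dx": 37, "dy": -34, "dz": -7}, {"dx": 41, "dy": -38, "dz": -7}, {"dx": 41, "dy": -38, "dz": -7}, {"dx": 41, "dy": -38, "dz": -7}, {"dx": 41, "dy": -38, "dz": -7}], "gripper": -1}}

```text
invalid input
```

```bash
python3 - <<'E'
from h import *
snap("wrist","w1");p=manip.camera_params("wrist");print(ray("wrist",(p["cx"],p["cy"])))
for l in("cover","cover_press","cover_hinge"):
    for x in manip.look_for("wrist",l)[:2]: print(l,x,atz("wrist",x["uv"],.066))
s=manip.sense();print(s["tool_pos"],s["orientation"],s["force"],s["time"],s["finger_gap"])
E
```

```text
(array([ 0.22122819, -0.51023923,  0.38371549]), array([-0.27677406, -0.07529966, -0.95798021]))
[ 0.14342927 -0.5309536   0.22963505] [-3.11429777e+00 -4.13151199e-01  8.31699646e-06] [ 0.30903312  0.46568348 -0.58725361] 1.0 0.09273034346354857
```

View pics/w1.png

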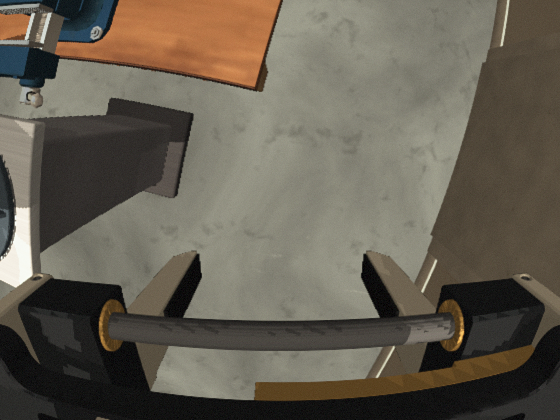

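The picture only shows the floor and the fingers: the move was refused. I'll retry it with all six keys in each row.

Emit:
{"fn": "move_arm", "kwargs": {"series": [{"dx": 20, "dy": -19, "dz": -7, "rx": 0, "ry": 0, "rz": 0}, {"dx": 20, "dy": -19, "dz": -7, "rx": 0, "ry": 0, "rz": 0}, {"dx": 20, "dy": -19, "dz": -7, "rx": 0, "ry": 0, "rz": 0}, {"dx": 20, "dy": -19, "dz": -7, "rx": 0, "ry": 0, "rz": 0}, {"dx": 41, "dy": -38, "dz": -7, "rx": 0, "ry": 0, "rz": 0}, {"dx": 41, "dy": -38, "dz": -7, "rx": 0, "ry": 0, "rz": 0}, {"dx": 41, "dy": -38, "dz": -7, "rx": 0, "ry": 0, "rz": 0}, {"dx": 41, "dy": -38, "dz": -7, "rx": 0, "ry": 0, "rz": 0}, {"dx": 41, "dy": -38, "dz": -7, "rx": 0, "ry": 0, "rz": 0}, {"dx": 41, "dy": -38, "dz": -7, "rx": 0, "ry": 0, "rz": 0}, {"dx": 41, "dy": -38, "dz": -7, "rx": 0, "ry": 0, "rz": 0}, {"dx": 41, "dy": -38, "dz": -7, "rx": 0, "ry": 0, "rz": 0}], "gripper": -1, "newtons": 20}}

```text
time: 2.5
tool_pos: [0.4397, -0.0582, 0.2997]
orientation: [3.114, 0.411, -0.0]
force: [0.2, 0.4, -0.9]
finger_gap: 0.0004
grasp_force: 0.0
```

```bash
python3 - <<'E'
from h import *
snap("wrist","w2");p=manip.camera_params("wrist");print(ray("wrist",(p["cx"],p["cy"])))
for l in("cover","cover_press","cover_hinge"):
    for x in manip.look_for("wrist",l)[:2]: print(l,x,atz("wrist",x["uv"],.066))
E
```

```text
(array([ 0.51754924, -0.03770589,  0.45375637]), array([-0.27691233, -0.07488443, -0.9579728 ]))
cover {'uv': [272.4, 120.0], 'conf': 0.68} [ 0.51560894 -0.0281376   0.066     ]
cover_press {'uv': [274.1, 119.7], 'conf': 0.61} [ 0.51653415 -0.02984677  0.066     ]
cover_hinge {'uv': [274.6, 119.9], 'conf': 0.68} [ 0.51651508 -0.03030739  0.066     ]
```

View pics/w2.png

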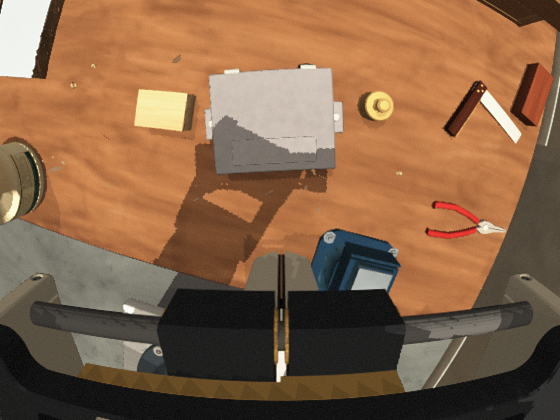

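The cover's corners are at about (209,75), (331,68), (335,166) and (217,173). The finger pad runs from (233,140) to (316,160) in the front half, and the hinge is at the top of the picture. I'll fit the box's pose to these corners.

```bash
python3 - <<'E'
from h import *
im=cv2.imread("pics/w2.png")
cv2.imwrite("pics/w2c.png",cv2.resize(im[50:190,195:350],None,fx=4,fy=4,interpolation=cv2.INTER_CUBIC))
P=[atz("wrist",u,.066) for u in((209,75),(331,68),(335,166),(217,173))]
for q in P: print(q)
a=[np.linalg.norm(P[i]-P[(i+1)%4]) for i in range(4)];print(a)
y=P[0]-P[1]+P[3]-P[2];x=P[0]-P[3]+P[1]-P[2]
print(sum(P)/4,np.degrees(np.arctan2(-y[0],y[1])),np.degrees(np.arctan2(x[1],x[0])))
E
```

```text
[0.55104656 0.05954447 0.066     ]
[ 0.59532348 -0.07789132  0.066     ]
[ 0.4824434  -0.11491165  0.066     ]
[0.43720421 0.0214879  0.066     ]
[np.float64(0.14439197288320982), np.float64(0.11879569287405158), np.float64(0.14370602636042976), np.float64(0.12003492594064459)]
[ 0.51650441 -0.02794265  0.066     ] 18.102444827262577 18.321782670908974
```

View pics/w2c.png

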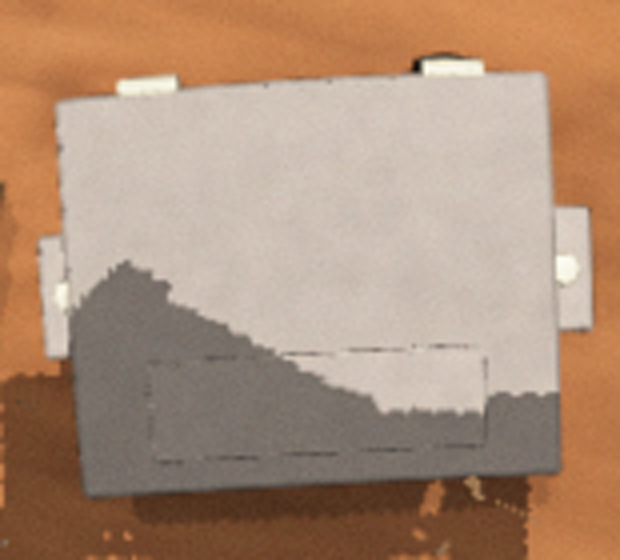

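The fit is consistent: 144 x 119 mm against the nominal 147 x 123, yaw 18.2°, box origin about (0.518, -0.0275), and the hinge lugs at the rear. Next I'll turn by 3° and descend over cover_press at (0.482, -0.039).

Emit:
{"fn": "move_arm", "kwargs": {"series": [{"dx": 4.6, "dy": -0.7, "dz": 10, "rx": 0, "ry": 0, "rz": -3}, {"dx": 4.6, "dy": -0.7, "dz": 10, "rx": 0, "ry": 0, "rz": -3}, {"dx": 4.6, "dy": -0.7, "dz": 18, "rx": 0, "ry": 0, "rz": -3}, {"dx": 4.6, "dy": -0.7, "dz": 18, "rx": 0, "ry": 0, "rz": -3}, {"dx": 4.6, "dy": -0.7, "dz": 20.5, "rx": 0, "ry": 0, "rz": -3}, {"dx": 4.6, "dy": -0.7, "dz": 20.5, "rx": 0, "ry": 0, "rz": -3}, {"dx": 4.6, "dy": -0.7, "dz": 20.5, "rx": 0, "ry": 0, "rz": -3}, {"dx": 4.6, "dy": -0.7, "dz": 20.5, "rx": 0, "ry": 0, "rz": -3}]}}

```text
time: 3.7
tool_pos: [0.4833, -0.0386, 0.0956]
orientation: [3.102, 0.494, 0.003]
force: [0.1, 0.2, 0.6]
finger_gap: 0.0006
grasp_force: 0.0
```

Emit:
{"fn": "move_arm", "kwargs": {"series": [{"dx": 0, "dy": 0, "dz": 1.2, "rx": 0, "ry": 0, "rz": 0}, {"dx": 0, "dy": 0, "dz": 1.7, "rx": 0, "ry": 0, "rz": 0}, {"dx": 0, "dy": 0, "dz": 2.0, "rx": 0, "ry": 0, "rz": 0}, {"dx": 0, "dy": 0, "dz": 2.2, "rx": 0, "ry": 0, "rz": 0}, {"dx": 0, "dy": 0, "dz": 2.4, "rx": 0, "ry": 0, "rz": 0}, {"dx": 0, "dy": 0, "dz": 2.5, "rx": 0, "ry": 0, "rz": 0}, {"dx": 0, "dy": 0, "dz": 2.5, "rx": 0, "ry": 0, "rz": 0}]}}

```text
time: 4.58
tool_pos: [0.4825, -0.0384, 0.0701]
orientation: [-3.102, -0.495, 0.001]
force: [-6.4, -0.2, 13.7]
finger_gap: 0.0003
grasp_force: 6.5
```

It's at the stop, with 13.7 N against the 2–4 N the latch needs. I'll retreat up and back, clear of the cover's swing.

Emit:
{"fn": "move_arm", "kwargs": {"series": [{"dx": 0, "dy": 0, "dz": -5, "rx": 0, "ry": 0, "rz": 0}, {"dx": -4, "dy": 0, "dz": -9, "rx": 0, "ry": 0, "rz": 0}, {"dx": -9, "dy": 0, "dz": -13, "rx": 0, "ry": 0, "rz": 0}, {"dx": -11, "dy": 0, "dz": -20, "rx": 0, "ry": 0, "rz": 0}, {"dx": -11, "dy": 0, "dz": -20, "rx": 0, "ry": 0, "rz": 0}, {"dx": -11, "dy": 0, "dz": -20, "rx": 0, "ry": 0, "rz": 0}, {"dx": -11, "dy": 0, "dz": -20, "rx": 0, "ry": 0, "rz": 0}, {"dx": -11, "dy": 0, "dz": -20, "rx": 0, "ry": 0, "rz": 0}, {"dx": -11, "dy": 0, "dz": -20, "rx": 0, "ry": 0, "rz": 0}, {"dx": -11, "dy": 0, "dz": -20, "rx": 0, "ry": 0, "rz": 0}, {"dx": -11, "dy": 0, "dz": -20, "rx": 0, "ry": 0, "rz": 0}, {"dx": -11, "dy": 0, "dz": -20, "rx": 0, "ry": 0, "rz": 0}, {"dx": -11, "dy": 0, "dz": -20, "rx": 0, "ry": 0, "rz": 0}, {"dx": -11, "dy": 0, "dz": -20, "rx": 0, "ry": 0, "rz": 0}, {"dx": -11, "dy": 0, "dz": -20, "rx": 0, "ry": 0, "rz": 0}, {"dx": -11, "dy": 0, "dz": -20, "rx": 0, "ry": 0, "rz": 0}, {"dx": -11, "dy": 0, "dz": -20, "rx": 0, "ry": 0, "rz": 0}, {"dx": -11, "dy": 0, "dz": -20, "rx": 0, "ry": 0, "rz": 0}, {"dx": -11, "dy": 0, "dz": -20, "rx": 0, "ry": 0, "rz": 0}, {"dx": -11, "dy": 0, "dz": -20, "rx": 0, "ry": 0, "rz": 0}]}}

```text
time: 7.08
tool_pos: [0.3782, -0.0726, 0.2696]
orientation: [3.102, 0.495, 0.0]
force: [0.2, 0.2, -0.6]
finger_gap: 0.0004
grasp_force: 0.0
```

```bash
python3 - <<'E'
from h import *
im=snap("wrist")
cv2.imwrite("pics/w3.png",cv2.resize(im[:300,140:420,::-1],None,fx=2,fy=2,interpolation=cv2.INTER_CUBIC))
for l in("cover","wide_rocker","wide_rocker_press","narrow_rocker"):
    for x in manip.look_for("wrist",l)[:2]: print(l,x,atz("wrist",x["uv"],.045))
c,s=np.cos(np.radians(18.2)),np.sin(np.radians(18.2))
for b in((-17,32,45),(-17,-32,45),(-60,70,51),(-60,-70,51),(-29,19,50),(-29,-19,50)):
    P=[.518+(c*b[0]-s*b[1])/1e3,-.0275+(s*b[0]+c*b[1])/1e3,b[2]/1e3];q=proj("wrist",P);print(b,P,q,[(q[0]-140)*2,q[1]*2])
E
```

```text
cover {'uv': [278.6, 8.4], 'conf': 0.82} [ 0.58318778 -0.00343121  0.045     ]
cover {'uv': [392.3, 61.7], 'conf': 0.2} [ 0.56847336 -0.15000758  0.045     ]
wide_rocker {'uv': [253.7, 55.4], 'conf': 0.92} [0.51855539 0.00538931 0.045     ]
wide_rocker {'uv': [392.3, 64.3], 'conf': 0.67} [ 0.56536784 -0.15099258  0.045     ]
wide_rocker_press {'uv': [253.6, 58.9], 'conf': 0.57} [0.51449133 0.00417139 0.045     ]
narrow_rocker {'uv': [313.2, 55.8], 'conf': 0.57} [ 0.53940349 -0.05942362  0.045     ]
narrow_rocker {'uv': [252.1, 56.2], 'conf': 0.26} [0.51711123 0.0068489  0.045     ]
(-17, 32, 45) [np.float64(0.4918557577316895), np.float64(-0.0024105879659190727), 0.045] [np.float64(252.91522120128786), np.float64(78.58758356791392)] [np.float64(225.83044240257573), np.float64(157.17516713582785)]
(-17, -32, 45) [np.float64(0.5118451925164723), np.float64(-0.06320879926349683), 0.045] [np.float64(308.9159127504046), np.float64(78.48338628763733)] [np.float64(337.83182550080915), np.float64(156.96677257527466)]
(-60, 70, 51) [np.float64(0.4391382326126646), np.float64(0.02025794849599172), 0.051] [np.float64(219.66913804268876), np.float64(116.09222513533443)] [np.float64(159.33827608537752), np.float64(232.18445027066886)]
(-60, -70, 51) [np.float64(0.48286512120437713), np.float64(-0.11273813871745963), 0.051] [np.float64(342.30903368913187), np.float64(115.8555117726986)] [np.float64(404.61806737826373), np.float64(231.7110235453972)]
(-29, 19, 50) [np.float64(0.48451644705405267), np.float64(-0.01850824365788635), 0.05] [np.float64(264.07837894814645), np.float64(88.09507978521303)] [np.float64(248.1567578962929), np.float64(176.19015957042606)]
(-29, -19, 50) [np.float64(0.4963851739575175), np.float64(-0.05460718161582313), 0.05] [np.float64(297.8031934859883), np.float64(88.03187133468654)] [np.float64(315.6063869719766), np.float64(176.06374266937308)]
```

View pics/w3.png

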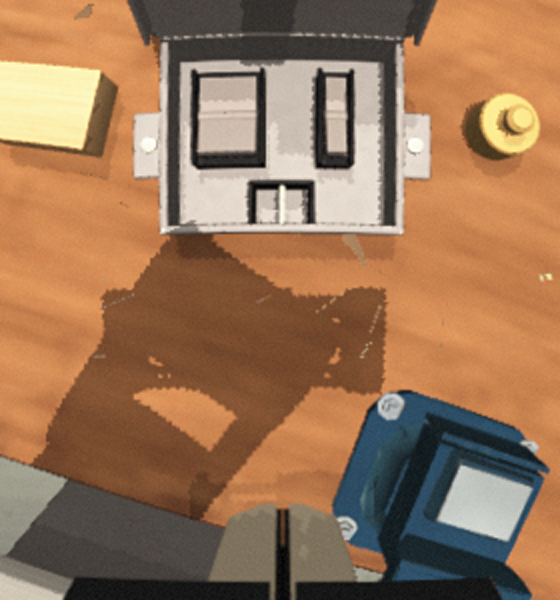

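The cover has popped open, and the projected front corners (159,232) and (405,232) match the picture. The wide rocker is on the left: crop columns 200–260, rows 75–155, with its ridge at row 113. The narrow rocker is on the right at about (335,115). Next I'll work out the rocker's box x for several plausible heights.

```bash
python3 - <<'E'
from h import *
c,s=np.cos(np.radians(18.2)),np.sin(np.radians(18.2))
for z in(.03,.035,.04,.045,.05):
  o=[]
  for u in((229,75),(229,113),(229,155),(229,165),(229,70)):
    q=atz("wrist",(140+u[0]/2,u[1]/2),z)-[.518,-.0275,0]
    o+=[round(1e3*(c*q[0]+s*q[1]),1),round(1e3*(-s*q[0]+c*q[1]),1)]
  print(z,o)
E
```

```text
0.03 [np.float64(36.7), np.float64(31.4), np.float64(12.4), np.float64(31.3), np.float64(-13.7), np.float64(31.4), np.float64(-19.9), np.float64(31.4), np.float64(40.0), np.float64(31.4)]
0.035 [np.float64(35.4), np.float64(31.0), np.float64(11.4), np.float64(30.9), np.float64(-14.4), np.float64(31.0), np.float64(-20.5), np.float64(31.0), np.float64(38.6), np.float64(31.0)]
0.04 [np.float64(34.1), np.float64(30.6), np.float64(10.4), np.float64(30.5), np.float64(-15.1), np.float64(30.6), np.float64(-21.1), np.float64(30.6), np.float64(37.3), np.float64(30.6)]
0.045 [np.float64(32.8), np.float64(30.2), np.float64(9.4), np.float64(30.2), np.float64(-15.8), np.float64(30.2), np.float64(-21.7), np.float64(30.2), np.float64(35.9), np.float64(30.2)]
0.05 [np.float64(31.5), np.float64(29.8), np.float64(8.4), np.float64(29.8), np.float64(-16.4), np.float64(29.8), np.float64(-22.3), np.float64(29.8), np.float64(34.6), np.float64(29.8)]
```

The pivot is at x_b ≈ 10 and y_b ≈ 31, so the press point is at x_b ≈ -7. The wrist camera sits 8 cm ahead of the tool and would come near the open cover, so I'll tilt the tool back 20° and hover there.

Emit:
{"fn": "move_arm", "kwargs": {"series": [{"dx": 6, "dy": -1.5, "dz": 2, "rx": 0, "ry": 10, "rz": 0}, {"dx": 9, "dy": -3.1, "dz": 4, "rx": 0, "ry": 20, "rz": 0}, {"dx": 14.2, "dy": -3.1, "dz": 8, "rx": 0, "ry": 20, "rz": 0}, {"dx": 14.2, "dy": -3.1, "dz": 12, "rx": 0, "ry": 20, "rz": 0}, {"dx": 14.2, "dy": -3.1, "dz": 16, "rx": 0, "ry": 20, "rz": 0}, {"dx": 14.2, "dy": -3.1, "dz": 18.4, "rx": 0, "ry": 20, "rz": 0}, {"dx": 14.2, "dy": -3.1, "dz": 18.4, "rx": 0, "ry": 20, "rz": 0}, {"dx": 14.2, "dy": -3.1, "dz": 18.4, "rx": 0, "ry": 20, "rz": 0}, {"dx": 14.2, "dy": -3.1, "dz": 18.4, "rx": 0, "ry": 20, "rz": 0}]}}

```text
time: 8.45
tool_pos: [0.5042, 0.0009, 0.0868]
orientation: [-3.003, -0.479, -0.533]
force: [-0.2, 0.3, 0.3]
finger_gap: 0.0006
grasp_force: 0.0
```

```bash
python3 - <<'E'
from h import *
a=snap("wrist");b=snap("side")
cv2.imwrite("pics/c4.png",np.hstack([cv2.resize(a[100:340,160:400],(400,400)),cv2.resize(b[150:270,190:310],(400,400),interpolation=cv2.INTER_CUBIC)])[:,:,::-1])
s=manip.sense();z=R.from_rotvec(s["orientation"]).as_matrix()[:,2];q=s["tool_pos"]+.011*z-[.518,-.0275,0]
c,n=np.cos(np.radians(18.2)),np.sin(np.radians(18.2));print(z,c*q[0]+n*q[1],-n*q[0]+c*q[1],q[2])
E
```

```text
[ 0.32661577  0.10610167 -0.93918293] -0.0006573879234520949 0.03133745371349231 0.0762407326663849
```

View pics/c4.png

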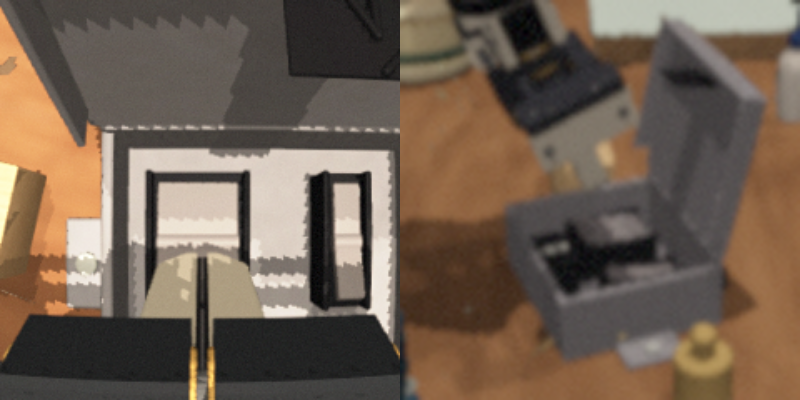

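The fingertip is centred over the wide rocker, with the cover standing open behind it. I'll go straight down in small steps, which in tool axes is (-0.34, 0, 0.94).

Emit:
{"fn": "move_arm", "kwargs": {"series": [{"dx": -0.68, "dy": 0, "dz": 1.88, "rx": 0, "ry": 0, "rz": 0}, {"dx": -0.78, "dy": 0, "dz": 2.16, "rx": 0, "ry": 0, "rz": 0}, {"dx": -0.85, "dy": 0, "dz": 2.35, "rx": 0, "ry": 0, "rz": 0}, {"dx": -0.92, "dy": 0, "dz": 2.54, "rx": 0, "ry": 0, "rz": 0}, {"dx": -0.92, "dy": 0, "dz": 2.54, "rx": 0, "ry": 0, "rz": 0}]}}

```text
time: 9.18
tool_pos: [0.5036, 0.001, 0.0588]
orientation: [-3.003, -0.479, -0.53]
force: [0.8, -0.4, 0.3]
finger_gap: 0.0005
grasp_force: 0.0
```

Emit:
{"fn": "move_arm", "kwargs": {"series": [{"dx": -0.1, "dy": 0, "dz": 0.28, "rx": 0, "ry": 0, "rz": 0}, {"dx": -0.2, "dy": 0, "dz": 0.56, "rx": 0, "ry": 0, "rz": 0}, {"dx": -0.27, "dy": 0, "dz": 0.75, "rx": 0, "ry": 0, "rz": 0}, {"dx": -0.27, "dy": 0, "dz": 0.75, "rx": 0, "ry": 0, "rz": 0}]}}

```text
time: 9.68
tool_pos: [0.5035, 0.001, 0.0505]
orientation: [-3.003, -0.479, -0.529]
force: [-0.4, -0.3, 0.5]
finger_gap: 0.0004
grasp_force: 0.3
```

Emit:
{"fn": "move_arm", "kwargs": {"series": [{"dx": -0.07, "dy": 0, "dz": 0.19, "rx": 0, "ry": 0, "rz": 0}, {"dx": -0.14, "dy": 0, "dz": 0.38, "rx": 0, "ry": 0, "rz": 0}, {"dx": -0.2, "dy": 0, "dz": 0.56, "rx": 0, "ry": 0, "rz": 0}, {"dx": -0.2, "dy": 0, "dz": 0.56, "rx": 0, "ry": 0, "rz": 0}]}}

```text
time: 10.18
tool_pos: [0.5038, 0.001, 0.0454]
orientation: [-3.003, -0.479, -0.531]
force: [-10.4, -3.4, 20.3]
finger_gap: 0.0003
grasp_force: 10.9
```

The force is now 20 N, so it has reached either the end of travel or the frame. I'll lift and look.

Emit:
{"fn": "move_arm", "kwargs": {"series": [{"dx": 0.7, "dy": 0, "dz": -2, "rx": 0, "ry": 0, "rz": 0}, {"dx": 1.5, "dy": 0, "dz": -4, "rx": 0, "ry": 0, "rz": 0}, {"dx": -2, "dy": 0, "dz": -7, "rx": 0, "ry": 0, "rz": 0}, {"dx": -6, "dy": 0, "dz": -10, "rx": 0, "ry": 0, "rz": 0}, {"dx": -10, "dy": 3, "dz": -14, "rx": 0, "ry": 0, "rz": 0}, {"dx": -12, "dy": 3, "dz": -18, "rx": 0, "ry": -10, "rz": 0}, {"dx": -12, "dy": 3, "dz": -18, "rx": 0, "ry": -20, "rz": 0}, {"dx": -12, "dy": 3, "dz": -18, "rx": 0, "ry": -20, "rz": 0}, {"dx": -12, "dy": 3, "dz": -18, "rx": 0, "ry": -20, "rz": 0}]}}

```text
time: 11.3
tool_pos: [0.347, -0.0807, 0.1719]
orientation: [-3.099, -0.498, -0.002]
force: [-0.1, 0.4, -1.1]
finger_gap: 0.0004
grasp_force: 0.0
```

```bash
python3 - <<'E'
from h import *
im=snap("wrist")
s=manip.sense();print(s["tool_pos"],s["orientation"])
u=[int(v) for v in proj("wrist",[.51,-.025,.045])];print(u)
r0=max(0,u[1]-60);c0=u[0]-100
cv2.imwrite("pics/w5.png",cv2.resize(im[r0:r0+140,c0:c0+200,::-1],None,fx=4,fy=4,interpolation=cv2.INTER_CUBIC))
E
```

```text
[ 0.34670702 -0.08088247  0.17189731] [-3.09935471e+00 -4.96456391e-01 -1.59355104e-03]
[278, 17]
```

View pics/w5.png

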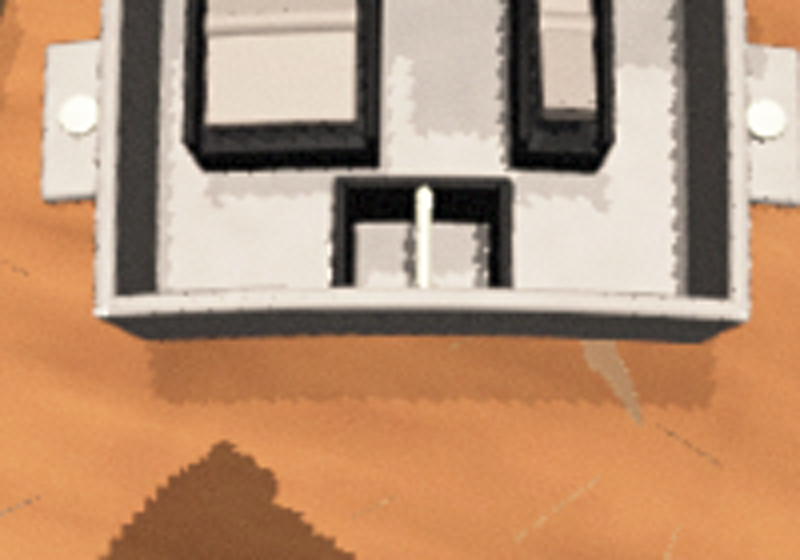

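The wide rocker's front edge is now at crop row 122, and the narrow one's is still at row 108, with its raised front face showing. So the wide rocker has moved; I'll check by how much.

```bash
python3 - <<'E'
from h import *
c,n=np.cos(np.radians(18.2)),np.sin(np.radians(18.2))
def W(b): return [.518+(c*b[0]-n*b[1])/1e3,-.0275+(n*b[0]+c*b[1])/1e3,b[2]/1e3]
for y in(32,-32):
  for zp in(30,33,36):
    for th in(0,.1,.2,.3,.4):
      a=.2-th  # front raise angle
      f=W((10-25*np.cos(a),y,zp+25*np.sin(a)));q=proj("wrist",f);r=proj("wrist",W((10,y,zp)))
      print(y,zp,th,round(4*q[1]),round(4*r[1]),round(4*(q[0]-178)))
E
```

```text
32 30 0 118 27 279
32 30 0.1 123 27 280
32 30 0.2 126 27 281
32 30 0.3 128 27 282
32 30 0.4 129 27 283
32 33 0 115 23 277
32 33 0.1 119 23 278
32 33 0.2 122 23 280
32 33 0.3 125 23 281
32 33 0.4 126 23 282
32 36 0 111 18 276
32 36 0.1 115 18 277
32 36 0.2 119 18 278
32 36 0.3 121 18 279
32 36 0.4 123 18 280
-32 30 0 119 28 568
-32 30 0.1 123 28 566
-32 30 0.2 127 28 565
-32 30 0.3 129 28 564
-32 30 0.4 130 28 563
-32 33 0 115 23 569
-32 33 0.1 120 23 568
-32 33 0.2 123 23 567
-32 33 0.3 125 23 565
-32 33 0.4 127 23 564
-32 36 0 112 19 571
-32 36 0.1 116 19 570
-32 36 0.2 120 19 568
-32 36 0.3 122 19 567
-32 36 0.4 123 19 566
```

```bash
python3 - <<'E'
import cv2,numpy as np
g=cv2.cvtColor(cv2.imread("pics/w5.png"),cv2.COLOR_BGR2GRAY).astype(int)
print("row, wide, narrow")
for r in range(4,176,4): print(r,g[r,250:330].mean().round(),g[r,552:585].mean().round(),end=" | ")
E
```

```text
row, wide, narrow
4 194.0 218.0 | 8 194.0 216.0 | 12 204.0 195.0 | 16 217.0 192.0 | 20 214.0 209.0 | 24 193.0 219.0 | 28 162.0 206.0 | 32 173.0 197.0 | 36 211.0 200.0 | 40 223.0 202.0 | 44 221.0 202.0 | 48 221.0 202.0 | 52 221.0 202.0 | 56 220.0 202.0 | 60 220.0 203.0 | 64 220.0 204.0 | 68 220.0 202.0 | 72 220.0 202.0 | 76 220.0 202.0 | 80 220.0 202.0 | 84 220.0 203.0 | 88 220.0 204.0 | 92 221.0 203.0 | 96 221.0 204.0 | 100 220.0 204.0 | 104 220.0 201.0 | 108 221.0 128.0 | 112 223.0 84.0 | 116 226.0 86.0 | 120 169.0 52.0 | 124 80.0 27.0 | 128 39.0 28.0 | 132 42.0 36.0 | 136 50.0 46.0 | 140 57.0 48.0 | 144 64.0 49.0 | 148 51.0 52.0 | 152 23.0 33.0 | 156 11.0 15.0 | 160 7.0 12.0 | 164 7.0 4.0 | 168 65.0 14.0 | 172 171.0 105.0 |
```

The edges differ by 13 px, where full travel predicts about 11.5 px, and the shading of the two halves is mirrored. The wide rocker is fully on. Before reaching behind the cover, I'll check the clearance to the chest.

```bash
python3 - <<'E'
from h import *
for u in((265,130),(415,133),(262,88)): print("top",u,[atz("top",u,z).round(3)[:2].tolist() for z in(0,.1,.2,.3)])
for u in((357,165),(420,320),(375,135)): print("side",u,[atz("side",u,z).round(3)[:2].tolist() for z in(0,.1,.2,.3)])
s=manip.sense();q=s["tool_pos"]-[.518,-.0275,0];c,n=np.cos(np.radians(18.2)),np.sin(np.radians(18.2));print(c*q[0]+n*q[1],-n*q[0]+c*q[1])
E
```

```text
top (265, 130) [[0.811, 0.014], [0.772, 0.008], [0.734, 0.002], [0.696, -0.004]]
top (415, 133) [[0.814, -0.419], [0.775, -0.385], [0.737, -0.351], [0.698, -0.317]]
top (262, 88) [[0.94, 0.028], [0.89, 0.02], [0.84, 0.013], [0.79, 0.006]]
side (357, 165) [[0.891, 0.381], [0.822, 0.164], [0.753, -0.053], [0.684, -0.27]]
side (420, 320) [[0.827, -0.33], [0.769, -0.42], [0.712, -0.51], [0.654, -0.6]]
side (375, 135) [[1.044, 0.67], [0.947, 0.402], [0.851, 0.133], [0.754, -0.135]]
-0.17939674784846826 0.002788927348377955
```

The drawer starts at x ≈ 0.735 and lies below z ≈ 0.2, and the gripper stays at x < 0.70 and higher, so it is clear. I'll go over the cover and down behind it.

Emit:
{"fn": "move_arm", "kwargs": {"series": [{"dx": 0, "dy": 0.3, "dz": -6, "rx": 0, "ry": 0, "rz": 0}, {"dx": 4, "dy": 0.3, "dz": -10, "rx": 0, "ry": 0, "rz": 0}, {"dx": 10, "dy": 0.3, "dz": -10, "rx": 0, "ry": 0, "rz": 0}, {"dx": 16, "dy": 0.3, "dz": -10, "rx": 0, "ry": 0, "rz": 0}, {"dx": 22, "dy": 0.3, "dz": -10, "rx": 0, "ry": 0, "rz": 0}, {"dx": 28, "dy": 0.3, "dz": -10, "rx": 0, "ry": 0, "rz": 0}, {"dx": 29.3, "dy": 0.3, "dz": -10, "rx": 0, "ry": 0, "rz": 0}, {"dx": 29.3, "dy": 0.3, "dz": -10, "rx": 0, "ry": 0, "rz": 0}, {"dx": 29.3, "dy": 0.3, "dz": -10, "rx": 0, "ry": 0, "rz": 0}, {"dx": 29.3, "dy": 0.3, "dz": -5, "rx": 0, "ry": 0, "rz": 0}, {"dx": 29.3, "dy": 0.3, "dz": 0, "rx": 0, "ry": 0, "rz": 0}, {"dx": 29.3, "dy": 0.3, "dz": 0, "rx": 0, "ry": 0, "rz": 0}, {"dx": 29.3, "dy": 0.3, "dz": 0, "rx": 0, "ry": 0, "rz": 0}]}}

```text
time: 12.98
tool_pos: [0.6273, 0.0062, 0.1753]
orientation: [3.102, 0.494, 0.004]
force: [0.5, 1.1, 0.8]
finger_gap: 0.0003
grasp_force: 0.0
```

Emit:
{"fn": "move_arm", "kwargs": {"series": [{"dx": -1.5, "dy": 0, "dz": -0.2, "rx": 0, "ry": 0, "rz": 0}, {"dx": -2.5, "dy": 0, "dz": -0.3, "rx": 0, "ry": 0, "rz": 0}, {"dx": -3.2, "dy": 0, "dz": -0.3, "rx": 0, "ry": 0, "rz": 0}, {"dx": -3.9, "dy": 0, "dz": -0.3, "rx": 0, "ry": 0, "rz": 0}, {"dx": -4.6, "dy": 0, "dz": -0.3, "rx": 0, "ry": 0, "rz": 0}, {"dx": -5.4, "dy": 0, "dz": -0.3, "rx": 0, "ry": 0, "rz": 0}, {"dx": -6.3, "dy": 0, "dz": -0.2, "rx": 0, "ry": 0, "rz": 0}, {"dx": -7, "dy": 0, "dz": -0.1, "rx": 0, "ry": 0, "rz": 0}, {"dx": -7.7, "dy": 0, "dz": 0.05, "rx": 0, "ry": 0, "rz": 0}, {"dx": -8.3, "dy": 0, "dz": 0.25, "rx": 0, "ry": 0, "rz": 0}, {"dx": -9, "dy": 0, "dz": 0.5, "rx": 0, "ry": 0, "rz": 0}, {"dx": -9.7, "dy": 0, "dz": 0.85, "rx": 0, "ry": 0, "rz": 0}, {"dx": -10.4, "dy": 0, "dz": 1.3, "rx": 0, "ry": 0, "rz": 0}, {"dx": -11, "dy": 0, "dz": 1.7, "rx": 0, "ry": 0, "rz": 0}]}}

```text
time: 14.72
tool_pos: [0.5216, -0.0278, 0.1555]
orientation: [-3.102, -0.495, 0.0]
force: [1.2, 0.7, 0.7]
finger_gap: 0.0001
grasp_force: 0.8
```

The tip is on the arc at about θ = 0.9 with a light push on the cover. I'll carry on round and press to the stop.

Emit:
{"fn": "move_arm", "kwargs": {"series": [{"dx": -0.6, "dy": 0, "dz": 0.45, "rx": 0, "ry": 0, "rz": 0}, {"dx": -1.15, "dy": 0, "dz": 0.95, "rx": 0, "ry": 0, "rz": 0}, {"dx": -1.65, "dy": 0, "dz": 1.5, "rx": 0, "ry": 0, "rz": 0}, {"dx": -2.15, "dy": 0, "dz": 2.1, "rx": 0, "ry": 0, "rz": 0}, {"dx": -2.55, "dy": 0, "dz": 2.75, "rx": 0, "ry": 0, "rz": 0}, {"dx": -2.95, "dy": 0, "dz": 3.4, "rx": 0, "ry": 0, "rz": 0}, {"dx": -3.25, "dy": 0, "dz": 4.1, "rx": 0, "ry": 0, "rz": 0}, {"dx": -3.55, "dy": 0, "dz": 4.8, "rx": 0, "ry": 0, "rz": 0}, {"dx": -3.75, "dy": 0, "dz": 5.4, "rx": 0, "ry": 0, "rz": 0}, {"dx": -3.9, "dy": 0, "dz": 6.0, "rx": 0, "ry": 0, "rz": 0}, {"dx": -4.05, "dy": 0, "dz": 6.7, "rx": 0, "ry": 0, "rz": 0}, {"dx": -4.1, "dy": 0, "dz": 7.3, "rx": 0, "ry": 0, "rz": 0}, {"dx": -4.15, "dy": 0, "dz": 7.8, "rx": 0, "ry": 0, "rz": 0}, {"dx": -4.15, "dy": 0, "dz": 8.2, "rx": 0, "ry": 0, "rz": 0}, {"dx": -4.15, "dy": 0, "dz": 8.5, "rx": 0, "ry": 0, "rz": 0}, {"dx": -4.15, "dy": 0, "dz": 8.6, "rx": 0, "ry": 0, "rz": 0}, {"dx": -4.15, "dy": 0, "dz": 8.6, "rx": 0, "ry": 0, "rz": 0}]}}

```text
time: 16.85
tool_pos: [0.4827, -0.0406, 0.0702]
orientation: [3.102, 0.495, -0.0]
force: [-3.7, -0.2, 11.7]
finger_gap: 0.0007
grasp_force: 5.7
```

It's at the stop again (11.7 N at the same height as the first press). I'll let go and check.

Emit:
{"fn": "move_arm", "kwargs": {"series": [{"dx": 0, "dy": 0, "dz": -1, "rx": 0, "ry": 0, "rz": 0}, {"dx": 0, "dy": 0, "dz": -4, "rx": 0, "ry": 0, "rz": 0}, {"dx": -4, "dy": 0, "dz": -10, "rx": 0, "ry": 0, "rz": 0}, {"dx": -9, "dy": 0, "dz": -16, "rx": 0, "ry": 0, "rz": 0}, {"dx": -9, "dy": 0, "dz": -20, "rx": 0, "ry": 0, "rz": 0}, {"dx": -9, "dy": 0, "dz": -20, "rx": 0, "ry": 0, "rz": 0}, {"dx": -9, "dy": 0, "dz": -20, "rx": 0, "ry": 0, "rz": 0}, {"dx": -9, "dy": 0, "dz": -20, "rx": 0, "ry": 0, "rz": 0}, {"dx": -9, "dy": 0, "dz": -20, "rx": 0, "ry": 0, "rz": 0}, {"dx": -9, "dy": 0, "dz": -20, "rx": 0, "ry": 0, "rz": 0}, {"dx": -9, "dy": 0, "dz": -20, "rx": 0, "ry": 0, "rz": 0}, {"dx": -9, "dy": 0, "dz": -20, "rx": 0, "ry": 0, "rz": 0}, {"dx": -9, "dy": 0, "dz": -20, "rx": 0, "ry": 0, "rz": 0}, {"dx": -9, "dy": 0, "dz": -20, "rx": 0, "ry": 0, "rz": 0}, {"dx": -9, "dy": 0, "dz": -20, "rx": 0, "ry": 0, "rz": 0}, {"dx": -9, "dy": 0, "dz": -20, "rx": 0, "ry": 0, "rz": 0}]}}

```text
time: 18.85
tool_pos: [0.3972, -0.0685, 0.2698]
orientation: [3.102, 0.495, 0.0]
force: [0.0, -0.4, 0.2]
finger_gap: 0.0003
grasp_force: 0.0
```

```bash
python3 - <<'E'
from h import *
a=snap("wrist");b=snap("side")
cv2.imwrite("pics/c6.png",np.hstack([cv2.resize(a[:240,140:420],(466,400)),cv2.resize(b[150:330,160:310],(333,400),interpolation=cv2.INTER_CUBIC)])[:,:,::-1])
E
```

```text
(no output)
```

View pics/c6.png

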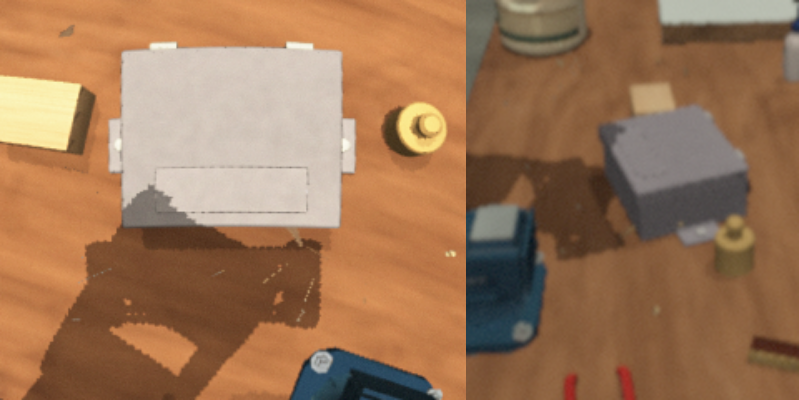

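The cover is shut and has stayed shut for 1.5 s with the finger clear. The block, at about (40,110), and the brass weight, at about (420,128), haven't moved. I'll hand the job in.

```bash
python3 -c "
from plant import manip
print(manip.sign_off())"
```

```text
the job is handed in; nothing more can be done
None
```

The job is handed in: the cover popped open, the pictures show the wide rocker fully on and the narrow one still off, and the cover is latched shut; the block and weight beside the box look unmoved (no verdict was returned).

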